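Park the crate of glass panes in its bay

TASK

Put the tall crate of glass panes away: push it low, on its wooden foot only, so that it slides over the bench without rocking, into the bay until it stands square and fully home against the bay's stop board. Push it only, never lift it; keep off the box and the glass above the foot, and leave everything else on the bench where it is.

Things in the scene. Friction and masses are not known exactly. Their poses are not given: they have to be found in the camera images.
- crate: Tall, heavy loose crate, about 2 kg (8 to 16 N to slide it, up to 40 N where it rubs a rail): a wooden foot carrying a box of glass panes. Origin on the bench, under the middle of the box; x points to the far face, which must meet the stop; y left, z up. Foot: x -95 to +50 mm (far end level with the box), y -75 to +75 mm, 40 mm high.
- toe (a point): On the crate: middle of the flat near face of the toe board, the cross board at the foot's near end; the place to push. At crate x = -95, y = 0, 25 mm above the bench; axes as the crate's. The board is 150 mm wide (y), 18 mm thick and reaches from 4 to 46 mm above the bench; the box's near face stands 45 mm further in.
- load: Plywood box and panes fixed on the crate's foot; origin and axes as the crate's. Box x -50 to +50 mm, y -63 to +63 mm, from 40 to 125 mm above the bench; four clear and tinted panes (x -27 to +27 mm, y -53 to +53 mm) stand in it across x, up to 232 mm above the bench. Must not be pushed.
- bay: Fixed parking bay. Origin on the bench at the middle of the stop board's near face; x points into the stop board (the way to push), y left. Stop board 216 mm wide, 70 mm high. Two steel side rails 35 mm high, inner faces at y = +-90 mm, from the stop back to x = -75 mm. The crate is home when its far face meets the board: crate origin at x = -50 mm, y = 0 +-15 mm.
- mouth (a point): Bay's mouth, on the bench at bay x = -115 mm, y = 0; axes as the bay's. From x = -75 mm to here the 35 mm high rails flare outward at about 34 degrees, so the mouth is about 235 mm wide.
- jar: Bystander: jar, diameter 60, height 85 mm, origin under its centre.
- bottle: Bystander: pale bottle, diameter 52, height 140 mm, origin under its centre.
- tape: Bystander: roll of copper-coloured foil tape lying flat, diameter 84, height 25 mm, origin under its centre.
- hammer: Bystander: hammer lying along its x, handle to -x, origin under its middle.
- brush: Bystander: brush lying along its x, handle to -x, origin under its middle.
- mug: Bystander: mug, rim diameter 80, height 90 mm, handle at its +y, origin under its centre.
- tile: Bystander: steel weight, 70 x 50 x 30 mm, origin under its centre.

How it is judged:
At the end, for the whole second after the job is handed in: The crate stands upright on the bench at rest in the bay, its far face within 10 mm of the stop board, within 20 mm of the bay's middle line and within 0.08 rad of square (x of crate in the frame of bay between -0.06 and -0.044 m and y of crate in the frame of bay between -0.02 and 0.02 m and angle between the x axis of crate and the x axis of bay, either way round below 0.08 rad and angle between crate's own z axis and vertical below 0.04 rad and height (world z) of crate below 0.005 m and linear speed of crate below 0.01 m/s); the robot touches nothing.
It fails at once if the crate rocks or tips (more than 0.12 rad) (angle between crate's own z axis and vertical above 0.12 rad).
It fails at once if the crate is lifted off the bench (15 mm) (height (world z) of crate above 0.015 m).
It fails at once if the robot pushes on the box or the glass above the foot (over 2 N) (contact force between any of the fingers, the arm and load above 2 N).
It fails at once if a bystander is moved more than 25 mm (distance of any of jar, bottle, tape, hammer, brush, mug, tile from where it was at the start of the episode above 0.025 m).
It also fails if it takes over 61 s, if anything falls off the work surface, if the arm or the gripper's body presses on something with over 40 N, if the wrist force passes 120 N, or if a joint passes its speed limit or range.

ROBOT

A 7-joint arm with a two-finger parallel gripper is mounted at the origin on the work surface. World frame = base frame: x ahead of the robot, y to its left, z up, the work surface at z = 0. Lengths are in m, angles in rad, forces in N, time in s.
With the tool pointing down it reaches from about 0.375 to 0.925 m from the base axis. Payload 3.1 kg.
Tool frame: the origin (TCP) lies at the very end of the fingers, on their centre line; the grasp point (between the pads) lies 19 mm behind it; z points along the fingers, y is the direction in which the jaws open and shut (so a half turn about z gives the same grasp; the last joint's range is limited). The gripper opens to 85 mm and grips with 20 to 120 N. Pads are 22 mm wide; open, the fingers measure 114 mm over their backs; the gripper's body (76 mm by 85 mm) begins 54 mm behind the grasp point. The pads swing forward as they close: fully open they stand 13 mm farther back than shut.
Start: joints at [1.048, 0.383, 0.044, 1.598, -0.018, 1.161, -0.05], TCP at [0.268, -0.592, 0.231] pointing down, gripper open.
Joint ranges: [-2.61, 2.61], [-0.41, 2.15], [-1.48, 1.57], [0, 2.5], [-1.57, 4.71], [0.05, 1.97], [-2.85, 2.85]. Speed limits (rad/s): [2.79, 2.79, 3.14, 3.14, 3.14, 3.14, 3.14].

INTERFACE

Orientations are given as a unit quaternion [w, x, y, z].
In Python, from bench import arm gives the robot as it stands.
- The arm moves only by the tool carry_out, never from a script. Its argument "increments" is a list of rows, each a list of 3 entries, a list of its own where there are three numbers: the shift along the tool's x, y, z each as a share of 0.2 m, from -1 to 1, then the turn, a rotation vector about the tool's x, y, z each as a share of 180 degrees, from -1 to 1, then the opening, from 0 (shut) to 1 (fully open). A call has 1 to 8 rows; each row is the pose to reach, as a shift and turn from the pose commanded when the call began, along the tool's axes at that moment, turning the shorter way round; what a row does not reach only later rows make up. A row lasts 1/12 s, in which the tool goes at most 41.7 mm and 7.16 degrees, less where a joint would pass 70% of its speed; a pose out of reach is approached as far as the arm can. A call with a number of a shift or a turn outside -1 to 1 is refused whole. A call with a gripper value outside its range is refused whole. The fingers move at their own pace and stop on an object; "grip_force" is the grip in N (left out, the last holds). Time passes only in rows, so rows that repeat a pose let the fingers close. It gives the time, the measured TCP pose, the force and the opening at its end, in the units of the state.
- arm.read_state(): the state, without advancing time (a new reading comes with each control period).
- arm.read_camera(name): name is "scene" or "top" or "wrist"; returns (picture, depth): 420x560x3 uint8, blue, green, red; 420x560 float32, m along the optical axis (not along the pixel's ray), 0 where there is no reading.
- arm.calibration(name): a dict with "camera_matrix" (3x3 intrinsics, pixels), "rvec" (rotation vector, rad) and "tvec" (3), from world to camera coordinates, as OpenCV has them. Camera axes: x right, y down, z forward; pixel columns grow to the right and rows downward; lengths in m; the calibration is good to about 2 mm. A picture is of the moment at which its call begins: read the wrist's pose just before it. calibration takes no time and is no camera call; for the wrist camera it gives the pose at the moment of the call.
- arm.finish_job(): hands the job in, once; it reports no verdict.
The state is a dict: "t": time; "joint_pos": joint angles; "joint_vel": joint speeds; "tau": joint torques, N m; "ee_pos": TCP position; "tool_rot": TCP orientation; "contact_force": force on the tool from outside, world axes, zero at the start; "torque": the same for the moment, N m; "width": finger opening in m.
Only numpy, scipy, OpenCV 4.12 (cv2) and the standard library are available. Lean on these libraries where they do the work, as an engineer would, in place of code of your own. Each camera call takes 0.05 s, during which the arm holds its last target.

## Working session

There is one attempt and no reset: what is moved stays moved. The work goes in short steps, Python scripts to look and compute and a tool call to move; the robot and the scene stay as the last step left them, time stands still between calls to the robot, and variables do not carry over. Pictures are saved under pics/ and viewed, and the job is handed in when it is done.

Besides the shell and the picture viewer there is one more tool, called after ">>>" by a JSON object that holds its "method" and its "body". carry_out: Moves the arm, as the interface text tells. Shift numbers are shares of 0.2 m and turn numbers shares of 180 degrees, none past 1 either way. Its arguments: {"type":"object","properties":{"increments":{"type":"array","items":{"type":"array"}},"grip_force":{"type":"number"}},"required":["increments"]}

```bash
ls; mkdir -p pics
python3 - <<'E'
from bench import arm
import cv2,numpy as np
s=arm.read_state(); print({k:np.round(v,3).tolist() for k,v in s.items()})
for n in ("scene","top"):
    im,d=arm.read_camera(n); cv2.imwrite(f"pics/{n}0.png",im); np.savez(f"pics/{n}0.npz",im=im,d=d)
    c=arm.calibration(n); R=cv2.Rodrigues(np.array(c["rvec"]))[0]; print(n,c["camera_matrix"],(-R.T@np.array(c["tvec"]).ravel()).round(3),R.round(2).tolist())
E
```

```text
pics
{'t': 0.0, 'joint_pos': [1.048, 0.384, 0.044, 1.6, -0.018, 1.161, -0.05], 'joint_vel': [-0.001, 0.002, 0.0, 0.002, 0.001, -0.001, 0.001], 'tau': [-0.0, -43.346, 1.025, -24.951, 0.011, 0.011, 0.0], 'ee_pos': [0.268, -0.591, 0.23], 'tool_rot': [-0.001, 0.978, 0.211, -0.0], 'contact_force': [0.163, -0.404, 0.43], 'torque': [0.019, -0.001, -0.017], 'width': 0.085}
scene [[410.23454095   0.         274.33176487]
 [  0.         410.23454095 210.28013788]
 [  0.           0.           1.        ]] [1.407 0.35  0.942] [[-0.39, 0.92, 0.01], [0.64, 0.28, -0.71], [-0.66, -0.27, -0.7]]
top [[524.08804466   0.         281.17716157]
 [  0.         524.08804466 209.88558122]
 [  0.           0.           1.        ]] [0.301 0.02  1.364] [[-0.08, -1.0, 0.0], [-0.98, 0.08, -0.2], [0.2, -0.02, -0.98]]
```

View pics/scene0.png

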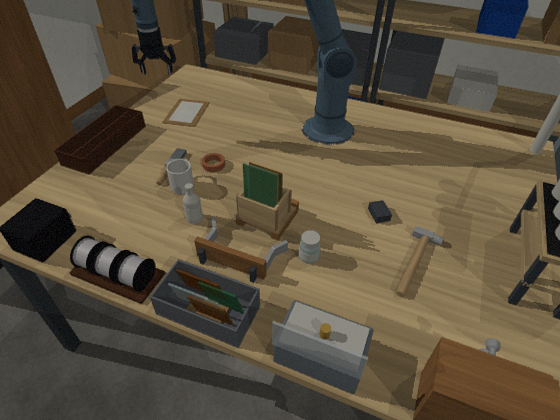

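View pics/top0.png

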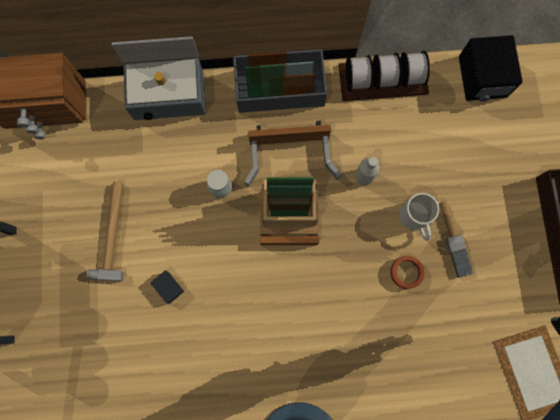

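Both views show the crate (top view about (289,212)) short of the bay, whose stop board is near row 131. The jar is at (219,183) and the bottle at (368,171), one on each side of the bay, and the tape and mug are to the right. I'll measure from the depth next.

```bash
cat > h.py <<'E'
from bench import arm
import cv2,numpy as np
def cal(n):
    c=arm.calibration(n); return np.array(c["camera_matrix"]),cv2.Rodrigues(np.array(c["rvec"]))[0],np.array(c["tvec"]).ravel()
def cloud(d,n):
    K,R,t=cal(n); v,u=np.indices(d.shape); p=np.stack([(u-K[0,2])/K[0,0]*d,(v-K[1,2])/K[1,1]*d,d],-1)
    return (p-t)@R
def proj(P,n):
    c=arm.calibration(n); return cv2.projectPoints(np.array(P,float).reshape(-1,3),np.array(c["rvec"]),np.array(c["tvec"]),np.array(c["camera_matrix"]),None)[0].reshape(-1,2)
E
python3 - <<'E'
from h import *
for n in("top","scene"):
    z=np.load(f"pics/{n}0.npz"); P=cloud(z["d"],n); np.save(f"pics/{n}P.npy",P)
z=np.load("pics/top0.npz");P=np.load("pics/topP.npy");im=z["im"]
print("table z",np.median(P[300:330,250:290,2]), )
# crop enlarge
c=cv2.resize(im[110:260,190:390],None,fx=4,fy=4,interpolation=cv2.INTER_CUBIC);cv2.imwrite("pics/crop0.png",c)
for u,v in [(289,241),(264,241),(316,241),(265,205),(314,205),(290,217),(258,131),(290,131),(320,131),(252,135),(328,135),(253,160),(327,160),(248,180),(335,170),(219,182),(368,165),(420,210),(407,256),(168,287)]:
    print((u,v),P[v,u].round(3))
E
```

```text
table z 3.605750445710571e-05
(289, 241) [ 0.493 -0.017  0.047]
(264, 241) [0.499 0.046 0.046]
(316, 241) [ 0.488 -0.086  0.044]
(265, 205) [0.574 0.035 0.127]
(314, 205) [ 0.565 -0.083  0.123]
(290, 217) [ 0.54  -0.022  0.123]
(258, 131) [0.785 0.039 0.07 ]
(290, 131) [ 0.778 -0.044  0.07 ]
(320, 131) [ 0.773 -0.122  0.065]
(252, 135) [0.775 0.056 0.07 ]
(328, 135) [ 0.771 -0.146  0.035]
(253, 160) [0.72  0.059 0.031]
(327, 160) [ 0.701 -0.136  0.038]
(248, 180) [0.665 0.076 0.034]
(335, 170) [ 0.673 -0.154  0.037]
(219, 182) [0.652 0.147 0.084]
(368, 165) [ 0.656 -0.227  0.116]
(420, 210) [ 0.554 -0.372  0.004]
(407, 256) [ 0.433 -0.317  0.022]
(168, 287) [0.405 0.297 0.028]
```

View pics/crop0.png

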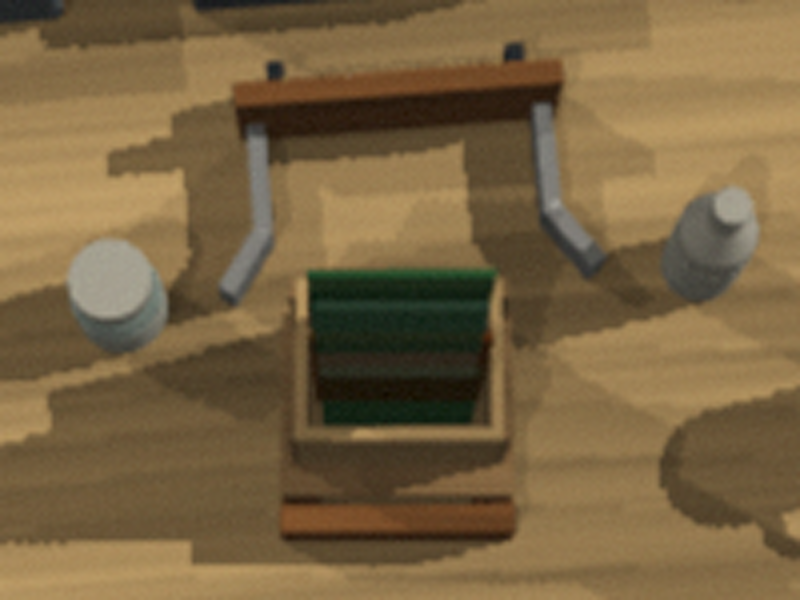

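The enlarged crop shows the toe board at crop (398,518), the box above it, the stop board top at (400,80), and the rail tips at (230,290) and (595,262). Next I'll fit the crate and bay poses.

```bash
cat >> h.py <<'E'
def rect(q):
    (c,s,a)=cv2.minAreaRect(q[:,:2].astype(np.float32)*1000)
    b=cv2.boxPoints((c,s,a))/1000
    e1,e2=b[1]-b[0],b[2]-b[1]
    e=e1 if np.linalg.norm(e1)>np.linalg.norm(e2) else e2
    yaw=np.arctan2(e[1],e[0])-np.pi/2
    yaw=(yaw+np.pi/2)%np.pi-np.pi/2
    return np.array(c)/1000,np.array(s)/1000,yaw
def sel(P,lo,hi,x,y):
    m=(P[...,2]>lo)&(P[...,2]<hi)&(P[...,0]>x[0])&(P[...,0]<x[1])&(P[...,1]>y[0])&(P[...,1]<y[1])
    m=cv2.morphologyEx(m.astype(np.uint8),cv2.MORPH_OPEN,np.ones((3,3)))>0
    return P[m]
def line(q):  # yaw of normal by PCA
    w=q[:,:2]-q[:,:2].mean(0); _,_,v=np.linalg.svd(w,full_matrices=False); e=v[0]
    return (np.arctan2(e[1],e[0]))%np.pi-np.pi/2
E
python3 - <<'E'
from h import *
for n in("top","scene"):
    P=np.load(f"pics/{n}P.npy")
    for nm,a in dict(toe=(.042,.053,(.46,.53),(-.13,.09)),boxtop=(.118,.132,(.48,.68),(-.13,.09)),stop=(.064,.076,(.72,.83),(-.18,.1))).items():
        q=sel(P,*a); print(n,nm,len(q),*[np.round(r,4) for r in rect(q)],"pca",line(q).round(4),"mean",q.mean(0).round(4))
    for nm,a in dict(railL=(.028,.04,(.6,.77),(.03,.12)),railR=(.028,.04,(.6,.77),(-.19,-.09))).items():
        q=sel(P,*a)
        for x in np.arange(.64,.77,.015):
            k=q[abs(q[:,0]-x)<.006]
            if len(k): print(n,nm,x.round(3),k[:,1].min().round(4),k[:,1].max().round(4))
E
```

```text
top toe 349 [ 0.4985 -0.0176] [0.1476 0.0168] -0.0834 pca -0.0758 mean [ 0.4979 -0.0195  0.0466]
top boxtop 376 [ 0.5846 -0.0248] [0.1327 0.1007] -0.0849 pca -0.0411 mean [ 0.5637 -0.0233  0.1249]
top stop 555 [ 0.781  -0.0431] [0.0207 0.2134] 0.0007 pca -0.0035 mean [ 0.7804 -0.0427  0.0698]
top railL 0.655 0.0759 0.0788
top railL 0.67 0.0646 0.081
top railL 0.685 0.053 0.0666
top railL 0.7 0.0493 0.0607
top railL 0.715 0.0481 0.0593
top railL 0.73 0.0474 0.0584
top railL 0.745 0.0488 0.057
top railL 0.76 0.0475 0.0587
top railR 0.655 -0.1669 -0.1586
top railR 0.67 -0.167 -0.1464
top railR 0.685 -0.1561 -0.1378
top railR 0.7 -0.1459 -0.1324
top railR 0.715 -0.1429 -0.1344
top railR 0.73 -0.142 -0.1332
top railR 0.745 -0.1437 -0.1326
top railR 0.76 -0.1425 -0.1363
scene toe 29 [0.5066 0.0437] [0.0239 0.016 ] -0.0876 pca -0.1365 mean [0.5069 0.0424 0.045 ]
scene boxtop 318 [ 0.5866 -0.0262] [0.1346 0.1035] -0.0898 pca 0.2454 mean [ 0.6145 -0.0187  0.1239]
scene stop 444 [ 0.7826 -0.0434] [0.2144 0.0212] -0.0094 pca -0.0063 mean [ 0.7839 -0.0396  0.0691]
scene railL 0.64 0.0335 0.0409
scene railL 0.67 0.0643 0.0801
scene railL 0.685 0.0534 0.0783
scene railL 0.7 0.0467 0.0628
scene railL 0.715 0.0457 0.058
scene railL 0.73 0.0469 0.0586
scene railL 0.745 0.0484 0.0577
scene railR 0.67 -0.1672 -0.1523
scene railR 0.685 -0.159 -0.1409
scene railR 0.7 -0.1481 -0.1332
scene railR 0.715 -0.1459 -0.1339
scene railR 0.73 -0.1455 -0.1333
scene railR 0.745 -0.1441 -0.1355
```

```bash
cat >> h.py <<'E'
from scipy.spatial.transform import Rotation as Ro
def pose():
    s=arm.read_state(); q=s["tool_rot"]; return np.array(s["ee_pos"]),Ro.from_quat([q[1],q[2],q[3],q[0]]),s
def tgt(p,yaw,tilt=0):
    # tool x = heading yaw, z down, tilted so tips lead
    R=Ro.from_euler('z',yaw)*Ro.from_euler('y',-tilt)*Ro.from_euler('x',np.pi)
    return np.array(p),R
def inc(p,R,p0=None,R0=None):
    if p0 is None: p0,R0,_=pose()
    return (R0.inv().apply(np.array(p)-p0)/.2).round(3),((R0.inv()*R).as_rotvec()/np.pi).round(4)
E
python3 - <<'E'
from h import *
p,R,s=pose(); print(R.as_matrix().round(2))
K,Rc,t=cal("wrist"); c=-Rc.T@t; print("cam in tool",R.inv().apply(c-p).round(3),"cam z in tool",R.inv().apply(Rc[2]).round(2))
p1,R1=tgt([.45,-.014,.23],-.086,np.radians(10)); print(R1.as_matrix().round(2)); print(inc(p1,R1))
E
```

```text
[[ 0.91  0.41 -0.  ]
 [ 0.41 -0.91  0.  ]
 [-0.   -0.   -1.  ]]
cam in tool [ 0.078  0.001 -0.142] cam z in tool [-0.3  -0.    0.95]
[[ 0.98 -0.09  0.17]
 [-0.08 -1.   -0.01]
 [ 0.17  0.   -0.98]]
(array([ 2.021, -2.254,  0.005]), array([-0.0149,  0.0546,  0.1621]))
```

The wrist camera sticks out 78 mm along tool +x. I'll turn the hand so that +x faces the robot, which keeps the camera away from the glass.

```bash
cat >> h.py <<'E'
def tgt(p,h,tilt=0):
    return np.array(p),Ro.from_euler('z',h+np.pi)*Ro.from_euler('y',tilt)*Ro.from_euler('x',np.pi)
E
python3 - <<'E'
from h import *
p,R,s=pose(); p1,R1=tgt([.45,-.014,.24],-.086,np.radians(10)); print(R1.as_matrix().round(2))
r=(R.inv()*R1).as_rotvec()
p0,R0=p,R
for k in (1,2,3):
    pk=p+(p1-p)*k/3; Rk=R*Ro.from_rotvec(r*k/3); print(inc(pk,Rk,p0,R0)); p0,R0=pk,Rk
E
```

```text
[[-0.98  0.09  0.17]
 [ 0.08  1.   -0.01]
 [-0.17  0.   -0.98]]
(array([ 0.674, -0.752, -0.015]), array([-0.0244, -0.0067, -0.2782]))
(array([ 1.007,  0.037, -0.063]), array([-0.0244, -0.0067, -0.2782]))
(array([ 0.614,  0.799, -0.047]), array([-0.0244, -0.0067, -0.2782]))
```

>>> {"method": "carry_out", "body": {"increments": [[[0.17,-0.19,0],[-0.005,-0.001,-0.036],1],[[0.27,-0.3,0],[-0.01,-0.003,-0.076],1],[[0.38,-0.42,-0.005],[-0.014,-0.004,-0.116],1],[[0.48,-0.54,-0.01],[-0.018,-0.005,-0.156],1],[[0.58,-0.65,-0.015],[-0.021,-0.006,-0.196],1],[[0.674,-0.752,-0.015],[-0.0244,-0.0067,-0.236],1],[[0.674,-0.752,-0.015],[-0.0244,-0.0067,-0.276],1],[[0.674,-0.752,-0.015],[-0.0244,-0.0067,-0.278],1]]}}

```text
t: 0.77
ee_pos: [0.3293, -0.3973, 0.2339]
tool_rot: [0.038, 0.794, 0.607, -0.002]
contact_force: [-0.1, 0.1, 0.3]
width: 0.0849
```

Run:
```python
from h import *
p,R,s=pose(); print(np.round(s["joint_pos"],2)); p1,R1=tgt([.45,-.014,.24],-.086,np.radians(10))
r=(R.inv()*R1).as_rotvec()
p0,R0=p,R
for k in (1,2):
    pk=p+(p1-p)*k/2; Rk=R*Ro.from_rotvec(r*k/2); print(inc(pk,Rk,p0,R0)); p0,R0=pk,Rk
```

```text
[ 0.94  0.09 -0.16  1.96  0.03  1.02  0.5 ]
(array([ 1.002,  0.042, -0.063]), array([-0.0244, -0.0065, -0.2772]))
(array([ 0.61 ,  0.797, -0.046]), array([-0.0244, -0.0065, -0.2772]))
```

>>> {"method": "carry_out", "body": {"increments": [[[0.16,0.007,-0.01],[-0.004,-0.001,-0.039],1],[[0.32,0.014,-0.02],[-0.008,-0.002,-0.078],1],[[0.48,0.02,-0.03],[-0.012,-0.003,-0.117],1],[[0.64,0.028,-0.04],[-0.015,-0.004,-0.156],1],[[0.8,0.035,-0.05],[-0.018,-0.005,-0.195],1],[[0.9,0.04,-0.06],[-0.021,-0.006,-0.235],1],[[1.0,0.042,-0.063],[-0.0244,-0.0065,-0.274],1],[[1.0,0.042,-0.063],[-0.0244,-0.0065,-0.277],1]]}}

```text
t: 1.43
ee_pos: [0.3911, -0.2058, 0.2373]
tool_rot: [0.069, 0.463, 0.884, -0.003]
contact_force: [0.9, 0.2, 0.0]
width: 0.0854
```

Run:
```python
from h import *
p,R,s=pose(); print(p.round(3),np.round(s["joint_pos"],2)); p1,R1=tgt([.45,-.014,.24],-.086,np.radians(10)); print(inc(p1,R1))
```

```text
[ 0.391 -0.206  0.237] [ 0.75 -0.1  -0.35  2.14 -0.02  0.96  1.02]
(array([ 0.617,  0.79 , -0.045]), array([-0.0243, -0.0063, -0.278 ]))
```

>>> {"method": "carry_out", "body": {"increments": [[[0.1,0.13,-0.008],[-0.004,-0.001,-0.039],1],[[0.2,0.26,-0.015],[-0.008,-0.002,-0.078],1],[[0.3,0.39,-0.022],[-0.012,-0.003,-0.117],1],[[0.4,0.51,-0.03],[-0.015,-0.004,-0.156],1],[[0.5,0.64,-0.037],[-0.018,-0.005,-0.195],1],[[0.58,0.74,-0.043],[-0.021,-0.006,-0.235],1],[[0.617,0.79,-0.045],[-0.0243,-0.0063,-0.274],1],[[0.617,0.79,-0.045],[-0.0243,-0.0063,-0.278],1]]}}

```text
t: 2.1
ee_pos: [0.4514, -0.0158, 0.2403]
tool_rot: [0.087, 0.044, 0.995, -0.004]
contact_force: [0.3, 0.8, 0.6]
width: 0.0853
```

Run:
```python
from h import *
p,R,s=pose(); print(p.round(3),np.round(s["joint_pos"],2)); p1,R1=tgt([.45,-.014,.24],-.086,np.radians(10)); print(inc(p1,R1))
for n in("scene","wrist"):
    im,d=arm.read_camera(n); cv2.imwrite(f"pics/{n}1.png",im)
p1,R1=tgt([.452,-.014,.02],-.086,np.radians(10)); print(inc(p1,R1))
```

```text
[ 0.451 -0.016  0.24 ] [ 0.5  -0.11 -0.54  2.14 -0.04  0.92  1.47]
(array([0.008, 0.008, 0.   ]), array([-0.0001,  0.0003, -0.0009]))
(array([0.183, 0.026, 1.084]), array([-0.0008, -0.0003, -0.0036]))
```

View pics/scene1.png

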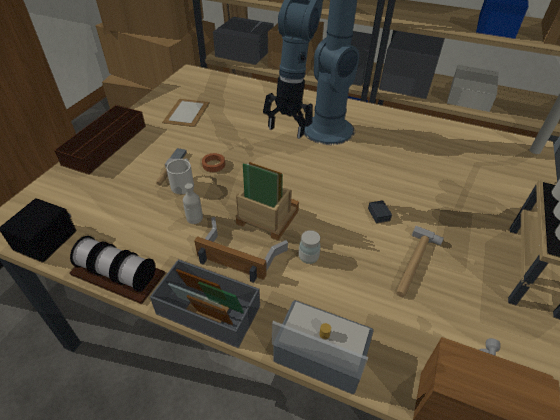

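View pics/wrist1.png

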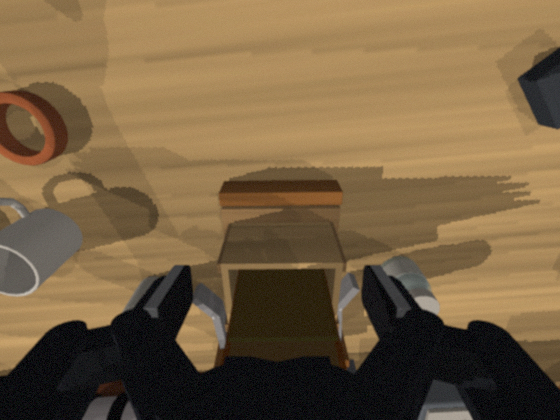

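The scene view shows the gripper behind the crate, up at (290,110). The wrist view has the toe board centred at about (280,193) between the finger lines, and its edge is level in the image. I'll go down behind the toe.

>>> {"method": "carry_out", "body": {"increments": [[[0.03,0.005,0.16],[0,0,0],1],[[0.055,0.01,0.32],[0,0,-0.001],1],[[0.08,0.015,0.48],[0,0,-0.002],1],[[0.11,0.02,0.64],[0,0,-0.003],1],[[0.135,0.023,0.78],[0,0,-0.0036],1],[[0.152,0.023,0.887],[0,0,-0.0036],1],[[0.152,0.023,0.887],[0,0,-0.0036],1]]}}

```text
t: 2.78
ee_pos: [0.4464, -0.0155, 0.0552]
tool_rot: [0.081, 0.043, 0.996, -0.005]
contact_force: [-1.6, -0.8, -0.2]
width: 0.0855
```

Run:
```python
from h import *
p,R,s=pose(); print(p.round(3),np.round(s["joint_pos"],2))
for n in("scene","wrist","top"):
    im,d=arm.read_camera(n); np.savez(f"pics/{n}2.npz",im=im,d=d);
    if n=="scene": im=cv2.resize(im[100:260,200:360],None,fx=3.7,fy=3.7)
    if n=="top": im=cv2.resize(im[110:300,200:380],None,fx=3,fy=3)
    cv2.imwrite(f"pics/{n}2.png",im)
p1,R1=tgt([.452,-.014,.012],-.086,np.radians(10)); print(inc(p1,R1))
```

```text
[ 0.446 -0.015  0.055] [ 0.42  0.23 -0.53  2.3   0.31  0.5   1.14]
(array([0.043, 0.002, 0.239]), array([-0.0008,  0.0002,  0.0007]))
```

View pics/scene2.png

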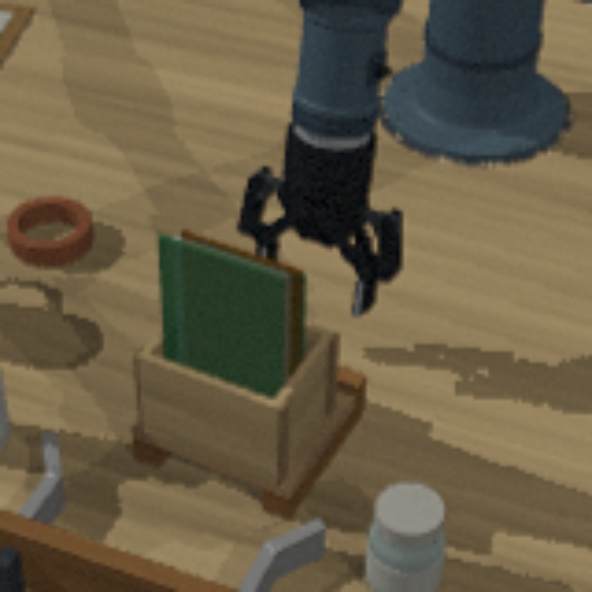

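View pics/wrist2.png

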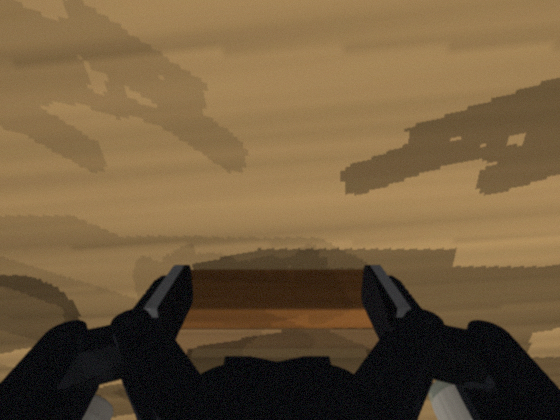

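View pics/top2.png

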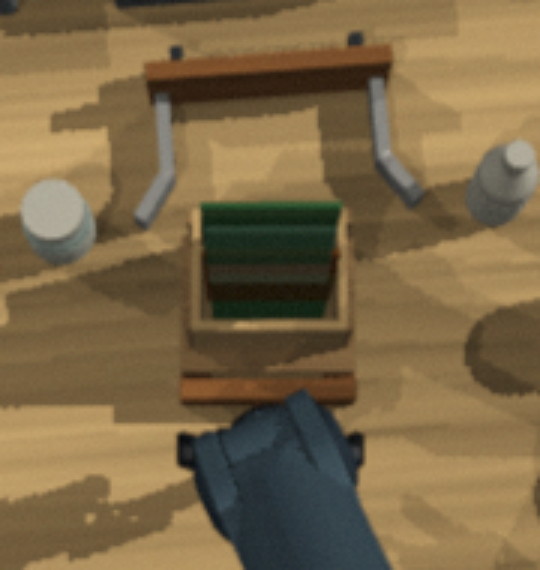

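The scene crop shows the hand clear of the glass with both fingers behind the toe board. The top crop shows the fingers at (187,450) and (352,447), about 15 mm behind the toe board edge at row 400 and roughly centred on it. Next I'll lower to pushing height.

>>> {"method": "carry_out", "body": {"increments": [[[0.01,0.0,0.08],[0,0,0],1],[[0.02,0.0,0.16],[0,0,0],1],[[0.04,0.0,0.22],[0,0,0.0007],1],[[0.043,0.0,0.239],[0,0,0.0007],1],[[0.043,0.0,0.239],[0,0,0.0007],1],[[0.043,0.0,0.239],[0,0,0.0007],1]]}}

```text
t: 3.43
ee_pos: [0.4527, -0.0134, 0.0129]
tool_rot: [0.088, 0.041, 0.995, -0.005]
contact_force: [0.6, 0.0, 0.3]
width: 0.0856
```

Run:
```python
from h import *
p,R,s=pose(); print(p.round(4),R.as_matrix().round(3).tolist(),np.round(s["joint_pos"],2),np.round(s["contact_force"],1))
im,d=arm.read_camera("wrist"); cv2.imwrite("pics/wrist3.png",im); np.savez("pics/wrist3.npz",im=im,d=d)
P=cloud(d,"wrist")
Q=R.inv().apply((P.reshape(-1,3)-p)).reshape(P.shape)
for sg in (1,-1):
    m=(d>0)&(sg*Q[...,1]>.03)&(sg*Q[...,1]<.07)&(abs(Q[...,0])<.02)&(P[...,2]>.008)&(Q[...,2]>-.05)
    q=P[m]; qq=Q[m]
    if len(q): print(sg,m.sum(),"world zmin",np.percentile(q[:,2],[0,2,10]).round(4),"xmax",np.percentile(q[:,0],[90,98,100]).round(4),"tool z max",qq[:,2].max().round(4),"y",qq[:,1].min().round(3),qq[:,1].max().round(3))
```

```text
[ 0.4527 -0.0134  0.0129] [[-0.981, 0.083, 0.176], [0.081, 0.997, -0.017], [-0.176, -0.003, -0.984]] [ 0.33  0.33 -0.44  2.31  0.45  0.39  1.  ] [0.6 0.  0.3]
1 2465 world zmin [0.0237 0.0264 0.0312] xmax [0.4578 0.4627 0.4652] tool z max -0.011 y 0.042 0.056
-1 2469 world zmin [0.0234 0.0268 0.0315] xmax [0.451  0.4556 0.4589] tool z max -0.0106 y -0.057 -0.042
```

View pics/wrist3.png

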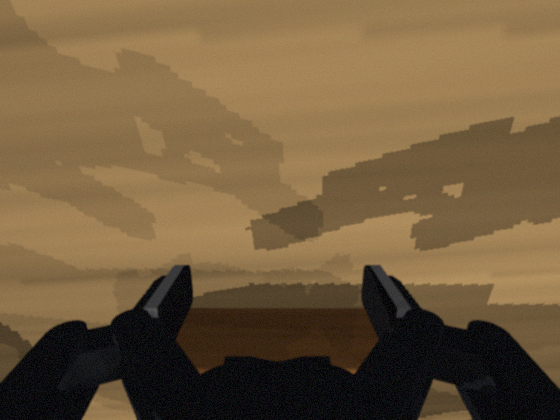

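```bash
cat >> h.py <<'E'
def way(ps,tilt=np.radians(10)):
    for x,y,z,h in ps:
        p,R=tgt([x,y,z],h,tilt); a,b=inc(p,R); print((x,y,z,h),a.tolist(),b.tolist())
E
python3 - <<'E'
from h import *
way([(.460,-.014,.008,-.086),(.470,-.015,.008,-.086),(.478,-.016,.008,-.086)])
E
```

```text
(0.46, -0.014, 0.008, -0.086) [-0.031, -0.001, 0.031] [-0.0006, 0.001, 0.0011]
(0.47, -0.015, 0.008, -0.086) [-0.08, -0.001, 0.04] [-0.0006, 0.001, 0.0011]
(0.478, -0.016, 0.008, -0.086) [-0.12, -0.003, 0.047] [-0.0006, 0.001, 0.0011]
```

>>> {"method": "carry_out", "body": {"increments": [[[-0.02,0,0.028],[0,0,0.001],1],[[-0.04,0,0.032],[0,0,0.001],1],[[-0.06,0,0.036],[0,0,0.001],1],[[-0.08,-0.001,0.04],[0,0,0.001],1],[[-0.1,-0.002,0.043],[0,0,0.001],1],[[-0.12,-0.003,0.047],[0,0,0.001],1],[[-0.12,-0.003,0.047],[0,0,0.001],1]]}}

```text
t: 4.07
ee_pos: [0.4778, -0.0157, 0.0066]
tool_rot: [0.088, 0.043, 0.995, -0.004]
contact_force: [-0.4, 0.3, -0.4]
width: 0.0853
```

Run:
```python
from h import *
p,R,s=pose(); print(p.round(4),np.round(s["contact_force"],1))
# crate path: c from (.585,-.0255,-.086) to (.697,-.043,-.004); tcp= c -.104*dir
for k in np.linspace(.0,1,6)[1:]:
    c=np.array([.585+.112*k,-.0255-.0175*k]);h=-.086+.082*k
    t=c-.104*np.array([np.cos(h),np.sin(h)]); way([(t[0].round(4),t[1].round(4),.008,round(h,4))])
```

```text
[ 0.4778 -0.0157  0.0066] [-0.4  0.3 -0.4]
(np.float64(0.5037), np.float64(-0.0218), 0.008, np.float64(-0.0696)) [-0.131, -0.019, 0.016] [-0.0013, 0.0004, -0.0049]
(np.float64(0.5259), np.float64(-0.027), 0.008, np.float64(-0.0532)) [-0.242, -0.036, 0.036] [-0.0022, 0.0004, -0.0101]
(np.float64(0.5483), np.float64(-0.0322), 0.008, np.float64(-0.0368)) [-0.354, -0.052, 0.056] [-0.0032, 0.0004, -0.0152]
(np.float64(0.5706), np.float64(-0.0374), 0.008, np.float64(-0.0204)) [-0.465, -0.068, 0.076] [-0.0041, 0.0004, -0.0204]
(np.float64(0.593), np.float64(-0.0426), 0.008, np.float64(-0.004)) [-0.577, -0.085, 0.096] [-0.005, 0.0004, -0.0255]
```

>>> {"method": "carry_out", "body": {"increments": [[[-0.016,-0.001,0.002],[0,0,-0.0003],1],[[-0.032,-0.003,0.004],[0,0,-0.001],1],[[-0.048,-0.006,0.006],[0,0,-0.0015],1],[[-0.064,-0.009,0.008],[0,0,-0.002],1],[[-0.08,-0.011,0.01],[0,0,-0.003],1],[[-0.097,-0.014,0.012],[0,0,-0.004],1],[[-0.114,-0.017,0.014],[-0.001,0,-0.0045],1],[[-0.131,-0.019,0.016],[-0.001,0,-0.005],1]]}}

```text
t: 4.73
ee_pos: [0.4918, -0.0216, 0.0039]
tool_rot: [0.077, 0.034, 0.996, -0.005]
contact_force: [-12.4, 2.3, 3.3]
width: 0.0854
```

```bash
cat >> h.py <<'E'
def meas(tag):
    p,R,s=pose(); print("tcp",p.round(4),"F",np.round(s["contact_force"],1),"t",round(s["t"],2),"q",np.round(s["joint_pos"],2))
    im,d=arm.read_camera("top"); P=cloud(d,"top"); cv2.imwrite(f"pics/top{tag}.png",cv2.resize(im[110:300,200:380],None,fx=3,fy=3))
    q=sel(P,.118,.132,(.5,.8),(-.14,.08)); c,sz,yw=rect(q); print("box",len(q),c.round(4),sz.round(4),"yaw",round(yw,4))
    q=sel(P,.041,.053,(c[0]-.115,c[0]-.06),(-.14,.09))
    if len(q)>20: c2,s2,y2=rect(q); print("toe",len(q),c2.round(4),s2.round(4),round(y2,4),"-> crate",(c2+.086*np.array([np.cos(y2),np.sin(y2)])).round(4))
E
python3 - <<'E'
from h import *
meas(4)
E
```

```text
tcp [ 0.4918 -0.0216  0.0039] F [-12.4   2.3   3.3] t 4.73 q [ 0.34  0.41 -0.44  2.21  0.46  0.44  1.04]
box 389 [ 0.5937 -0.0262] [0.1307 0.1006] yaw -0.0683
toe 104 [ 0.509  -0.0208] [0.1477 0.0186] -0.0626 -> crate [ 0.5948 -0.0262]
```

View pics/top4.png

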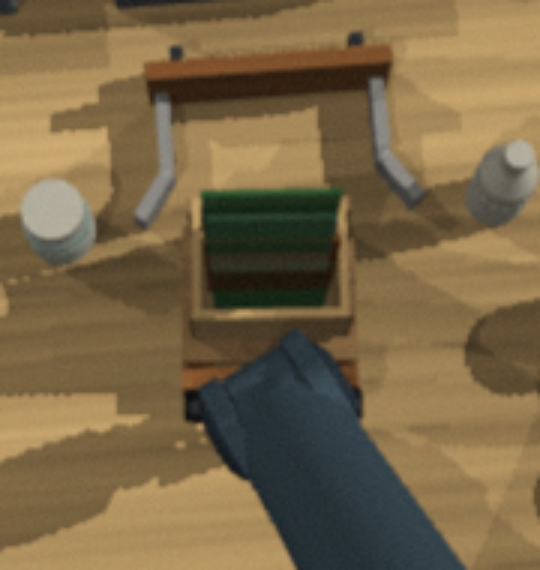

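The crate is following the push: it moved about 10 mm at roughly 12 N, and the tool lags the command by about 12 mm under load. From here I'll track the commanded pose myself and raise the tool slightly.

```bash
cat >> h.py <<'E'
T10=np.radians(10)
def wayc(c0,ps):
    p0,R0=tgt(c0[:3],c0[3],T10)
    for x,y,z,h in ps:
        p,R=tgt([x,y,z],h,T10); a,b=inc(p,R,p0,R0); print((x,y,z,h),a.tolist(),b.tolist())
E
python3 - <<'E'
from h import *
wayc((.5037,-.0218,.008,-.07),[(.514,-.0245,.0115,-.072),(.528,-.028,.0115,-.072)])
E
```

```text
(0.514, -0.0245, 0.0115, -0.072) [-0.055, -0.01, -0.008] [0.0001, -0.0, 0.0006]
(0.528, -0.028, 0.0115, -0.072) [-0.125, -0.022, 0.004] [0.0001, -0.0, 0.0006]
```

>>> {"method": "carry_out", "body": {"increments": [[[-0.018,-0.003,-0.005],[0,0,0],1],[[-0.036,-0.006,-0.008],[0,0,0],1],[[-0.055,-0.01,-0.008],[0,0,0.0006],1],[[-0.07,-0.012,-0.006],[0,0,0.0006],1],[[-0.085,-0.015,-0.004],[0,0,0.0006],1],[[-0.1,-0.018,-0.001],[0,0,0.0006],1],[[-0.115,-0.02,0.002],[0,0,0.0006],1],[[-0.125,-0.022,0.004],[0,0,0.0006],1]]}}

```text
t: 5.45
ee_pos: [0.5173, -0.0276, 0.0069]
tool_rot: [0.078, 0.035, 0.996, -0.005]
contact_force: [-9.6, 1.8, -2.7]
width: 0.0856
```

Run:
```python
from h import *
meas(5)
wayc((.528,-.028,.0115,-.072),[(.540,-.0315,.0115,-.072),(.552,-.035,.0115,-.072)])
```

```text
tcp [ 0.5173 -0.0276  0.0069] F [-9.6  1.8 -2.7] t 5.45 q [ 0.35  0.44 -0.44  2.15  0.46  0.47  1.07]
box 396 [ 0.5837 -0.0284] [0.1314 0.1742] yaw 1.503
(0.54, -0.0315, 0.0115, -0.072) [-0.06, -0.013, 0.011] [0.0, 0.0, 0.0]
(0.552, -0.035, 0.0115, -0.072) [-0.12, -0.026, 0.021] [0.0, 0.0, 0.0]
```

```bash
sed -i 's/q=sel(P,.118,.132,(.5,.8),(-.14,.08))/q=sel(P,.118,.132,(max(.5,p[0]+.045),p[0]+.18),(-.14,.08))/' h.py
python3 - <<'E'
from h import *
meas(6)
E
```

```text
tcp [ 0.518  -0.0278  0.007 ] F [-6.7  1.3 -5.5] t 5.5 q [ 0.35  0.44 -0.44  2.15  0.46  0.47  1.07]
box 372 [ 0.6204 -0.0313] [0.1311 0.1007] yaw -0.0756
toe 52 [0.5395 0.0393] [0.0181 0.0172] -0.0924 -> crate [0.6251 0.0314]
```

>>> {"method": "carry_out", "body": {"increments": [[[-0.015,-0.004,0.008],[0,0,0],1],[[-0.03,-0.008,0.014],[0,0,0],1],[[-0.045,-0.011,0.018],[0,0,0],1],[[-0.06,-0.014,0.021],[0,0,0],1],[[-0.075,-0.017,0.024],[0,0,0],1],[[-0.09,-0.02,0.027],[0,0,0],1],[[-0.105,-0.023,0.029],[0,0,0],1],[[-0.12,-0.026,0.031],[0,0,0],1]]}}

```text
t: 6.22
ee_pos: [0.5411, -0.0333, 0.0055]
tool_rot: [0.078, 0.034, 0.996, -0.005]
contact_force: [-12.7, 3.7, 4.4]
width: 0.0855
```

Run:
```python
from h import *
meas(7)
```

```text
tcp [ 0.5411 -0.0333  0.0055] F [-12.7   3.7   4.4] t 6.22 q [ 0.36  0.48 -0.43  2.1   0.46  0.49  1.09]
box 407 [ 0.6435 -0.0369] [0.1329 0.1028] yaw -0.0622
toe 23 [0.5614 0.0378] [0.0142 0.0129] -0.2013 -> crate [0.6457 0.0206]
```

View pics/top7.png

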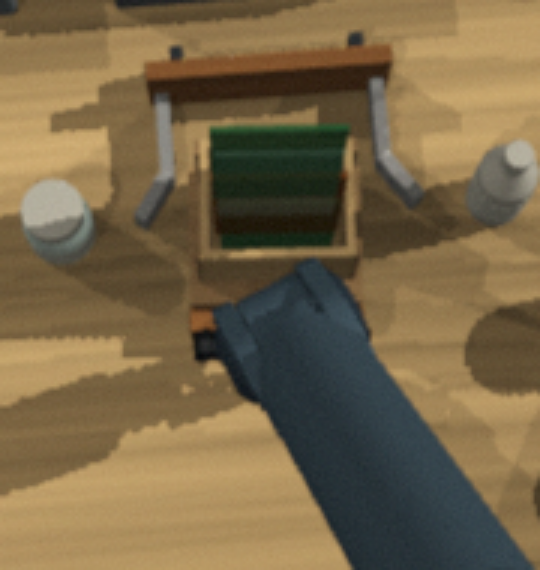

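Run:
```python
from h import *
wayc((.552,-.035,.0095,-.072),[(.566,-.038,.0105,-.056),(.58,-.041,.0105,-.040)])
```

```text
(0.566, -0.038, 0.0105, -0.056) [-0.071, -0.01, 0.007] [-0.0009, 0.0, -0.005]
(0.58, -0.041, 0.0105, -0.04) [-0.141, -0.02, 0.02] [-0.0018, 0.0, -0.01]
```

>>> {"method": "carry_out", "body": {"increments": [[[-0.018,-0.003,0.001],[0,0,-0.001],1],[[-0.036,-0.005,0.002],[0,0,-0.0025],1],[[-0.054,-0.008,0.005],[-0.001,0,-0.004],1],[[-0.071,-0.01,0.007],[-0.001,0,-0.005],1],[[-0.089,-0.013,0.01],[-0.001,0,-0.006],1],[[-0.107,-0.015,0.014],[-0.001,0,-0.0075],1],[[-0.124,-0.018,0.017],[-0.002,0,-0.009],1],[[-0.141,-0.02,0.02],[-0.002,0,-0.01],1]]}}

```text
t: 6.93
ee_pos: [0.5691, -0.0407, 0.0056]
tool_rot: [0.077, 0.019, 0.997, -0.003]
contact_force: [-11.2, 0.8, 0.7]
width: 0.0856
```

Run:
```python
from h import *
meas(8)
wayc((.58,-.041,.0105,-.040),[(.594,-.044,.0105,-.020),(.609,-.047,.0105,-.002)])
```

```text
tcp [ 0.5691 -0.0407  0.0056] F [-11.2   0.8   0.7] t 6.93 q [ 0.38  0.52 -0.44  2.03  0.46  0.53  1.15]
box 343 [ 0.67   -0.0408] [0.1318 0.101 ] yaw -0.0636
toe 53 [0.5897 0.0251] [0.0236 0.0149] -0.1008 -> crate [0.6753 0.0164]
(0.594, -0.044, 0.0105, -0.02) [-0.069, -0.012, 0.012] [-0.0011, 0.0, -0.0063]
(0.609, -0.047, 0.0105, -0.002) [-0.144, -0.024, 0.025] [-0.0021, 0.0, -0.0119]
```

>>> {"method": "carry_out", "body": {"increments": [[[-0.018,-0.003,0.003],[0,0,-0.0015],1],[[-0.036,-0.006,0.006],[0,0,-0.003],1],[[-0.053,-0.009,0.009],[-0.001,0,-0.0045],1],[[-0.07,-0.012,0.012],[-0.001,0,-0.006],1],[[-0.089,-0.015,0.015],[-0.001,0,-0.0075],1],[[-0.107,-0.018,0.018],[-0.0015,0,-0.009],1],[[-0.126,-0.021,0.022],[-0.002,0,-0.0105],1],[[-0.144,-0.024,0.025],[-0.002,0,-0.012],1]]}}

```text
t: 7.65
ee_pos: [0.5981, -0.0467, 0.0057]
tool_rot: [0.077, 0.0, 0.997, -0.001]
contact_force: [-11.9, 1.8, 1.7]
width: 0.0856
```

Run:
```python
from h import *
meas(9)
im,d=arm.read_camera("scene"); cv2.imwrite("pics/scene9.png",cv2.resize(im[100:300,170:370],None,fx=3,fy=3))
P=cloud(d,"scene"); q=sel(P,.118,.132,(.6,.8),(-.14,.08)); print([np.round(r,4) for r in rect(q)])
```

```text
tcp [ 0.5981 -0.0467  0.0057] F [-11.9   1.8   1.7] t 7.65 q [ 0.39  0.56 -0.46  1.96  0.46  0.56  1.21]
box 318 [ 0.6995 -0.0429] [0.133 0.1  ] yaw -0.0148
toe 52 [0.6154 0.0166] [0.026  0.0147] -0.0854 -> crate [0.7011 0.0092]
[array([ 0.703 , -0.0439]), array([0.1056, 0.1342]), np.float32(0.0175)]
```

View pics/top9.png

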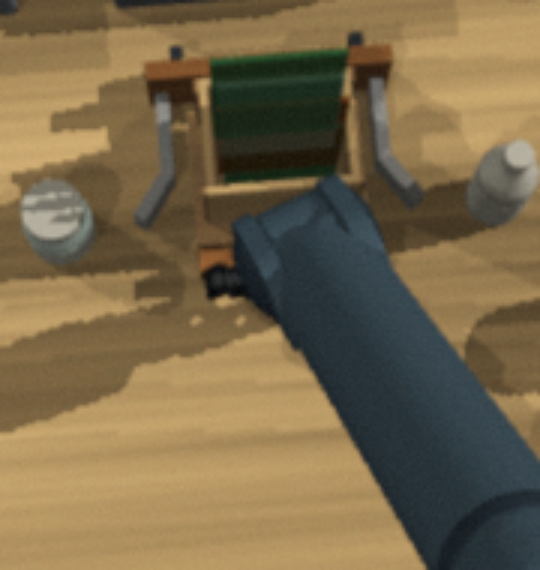

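View pics/scene9.png

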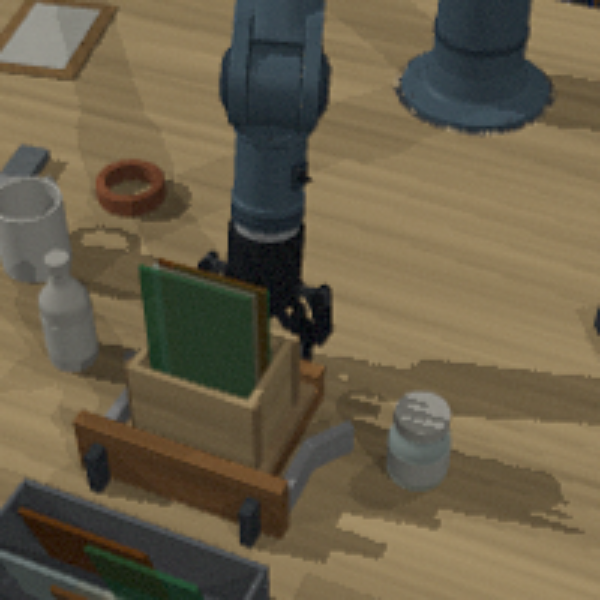

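The crate is inside the rails and nearly square, with the gripper clear of the glass and about 20 mm left to the stop. Now I'll push straight ahead until the force rises at the stop.

Run:
```python
from h import *
wayc((.609,-.047,.0105,-.002),[(.62,-.047,.0105,-.003),(.631,-.047,.0105,-.004)])
```

```text
(0.62, -0.047, 0.0105, -0.003) [-0.054, 0.0, 0.01] [0.0001, -0.0, 0.0003]
(0.631, -0.047, 0.0105, -0.004) [-0.108, 0.0, 0.019] [0.0001, -0.0, 0.0006]
```

>>> {"method": "carry_out", "body": {"increments": [[[-0.014,0,0.003],[0,0,0],1],[[-0.028,0,0.005],[0,0,0],1],[[-0.041,0,0.007],[0,0,0.0003],1],[[-0.054,0,0.01],[0,0,0.0003],1],[[-0.067,0,0.012],[0,0,0.0003],1],[[-0.08,0,0.014],[0,0,0.0006],1],[[-0.094,0,0.017],[0,0,0.0006],1],[[-0.108,0,0.019],[0,0,0.0006],1]]}}

```text
t: 8.42
ee_pos: [0.6196, -0.0472, 0.0057]
tool_rot: [0.076, 0.001, 0.997, -0.002]
contact_force: [-19.5, 2.3, 9.0]
width: 0.0852
```

Run:
```python
from h import *
meas(10)
wayc((.631,-.047,.0105,-.004),[(.636,-.047,.0105,-.004),(.641,-.047,.0105,-.004)])
```

```text
tcp [ 0.6196 -0.0472  0.0057] F [-19.5   2.3   9. ] t 8.42 q [ 0.38  0.59 -0.45  1.9   0.46  0.58  1.21]
box 294 [ 0.7219 -0.0437] [0.133 0.101] yaw -0.0028
toe 47 [0.637  0.0174] [0.0266 0.0141] -0.0216 -> crate [0.723  0.0155]
(0.636, -0.047, 0.0105, -0.004) [-0.025, 0.0, 0.004] [0.0, 0.0, 0.0]
(0.641, -0.047, 0.0105, -0.004) [-0.049, 0.0, 0.009] [0.0, 0.0, 0.0]
```

>>> {"method": "carry_out", "body": {"increments": [[[-0.012,0,0.002],[0,0,0],1],[[-0.025,0,0.004],[0,0,0],1],[[-0.035,0,0.006],[0,0,0],1],[[-0.035,0,0.006],[0,0,0],1]]}}

```text
t: 8.8
ee_pos: [0.6195, -0.0473, 0.0042]
tool_rot: [0.069, 0.002, 0.998, -0.003]
contact_force: [-27.1, 0.8, 17.2]
width: 0.0852
```

Run:
```python
from h import *
meas(11)
```

```text
tcp [ 0.6195 -0.0473  0.0042] F [-27.1   0.8  17.2] t 8.8 q [ 0.38  0.6  -0.45  1.89  0.46  0.6   1.22]
box 282 [ 0.7216 -0.0437] [0.0988 0.1357] yaw 0.0227
toe 41 [0.6389 0.0173] [0.026  0.0113] -0.0798 -> crate [0.7247 0.0104]
```

The TCP stopped advancing while the force rose from 19 to 27 N, so the crate is against the stop. I'll back off straight, then rise.

>>> {"method": "carry_out", "body": {"increments": [[[0.03,0,-0.005],[0,0,0],1],[[0.06,0,-0.01],[0,0,0],1],[[0.1,0,-0.018],[0,0,0],1],[[0.16,0,-0.028],[0,0,0],1],[[0.22,0,-0.04],[0,0,0],1],[[0.3,0,-0.055],[0,0,0],1],[[0.38,0,-0.07],[0,0,0],1],[[0.38,0,-0.07],[0,0,0],1]]}}

```text
t: 9.52
ee_pos: [0.5572, -0.0469, 0.0108]
tool_rot: [0.086, 0.001, 0.996, -0.001]
contact_force: [-1.8, -0.0, -1.2]
width: 0.0854
```

>>> {"method": "carry_out", "body": {"increments": [[[0.02,0,-0.1],[0,0,0],1],[[0.08,0,-0.25],[0,0,0],1],[[0.16,0,-0.42],[0,0,0],1],[[0.24,0,-0.6],[0,0,0],1],[[0.28,0,-0.75],[0,0,0],1],[[0.28,0,-0.8],[0,0,0],1],[[0.28,0,-0.8],[0,0,0],1]]}}

```text
t: 10.1
ee_pos: [0.4807, -0.0469, 0.1631]
tool_rot: [0.092, 0.001, 0.996, -0.002]
contact_force: [0.5, -0.2, 0.4]
width: 0.0852
```

Run:
```python
from h import *
p,R,s=pose(); print(p.round(3),np.round(s["contact_force"],1),np.round(s["joint_pos"],2))
for n in("top","scene"):
    im,d=arm.read_camera(n); cv2.imwrite(f"pics/{n}12.png",im); P=cloud(d,n)
    old=np.load(f"pics/{n}0.npz")["im"]; 
    for nm,a in dict(toe=(.041,.053,(.6,.66),(-.13,.07)),boxtop=(.118,.132,(.62,.82),(-.14,.06)),stop=(.064,.076,(.74,.83),(-.18,.1))).items():
        q=sel(P,*a)
        if len(q)>10: print(n,nm,len(q),*[np.round(r,4) for r in rect(q)])
```

```text
[ 0.481 -0.047  0.163] [ 0.5 -0.2  0.4] [ 0.67  0.08 -0.68  2.16  0.08  0.73  1.51]
top toe 367 [ 0.6359 -0.0438] [0.1495 0.0193] -0.0066
top boxtop 360 [ 0.721  -0.0435] [0.1321 0.1015] -0.0118
top stop 169 [ 0.7808 -0.0431] [0.0204 0.2133] 0.0014
scene toe 39 [0.6389 0.0169] [0.0182 0.0245] 0.1154
scene boxtop 397 [ 0.7236 -0.0448] [0.1336 0.1034] -0.0085
scene stop 507 [ 0.7815 -0.0431] [0.2143 0.0228] -0.0074
```

View pics/top12.png

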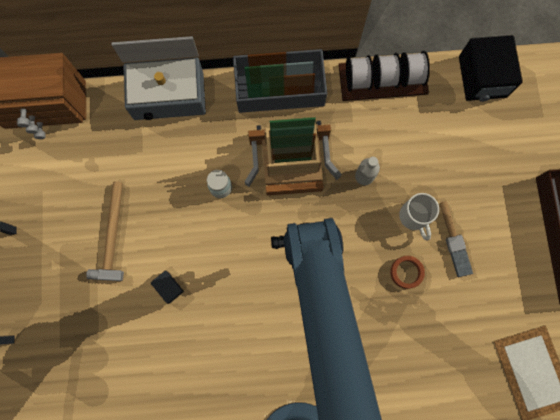

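View pics/scene12.png

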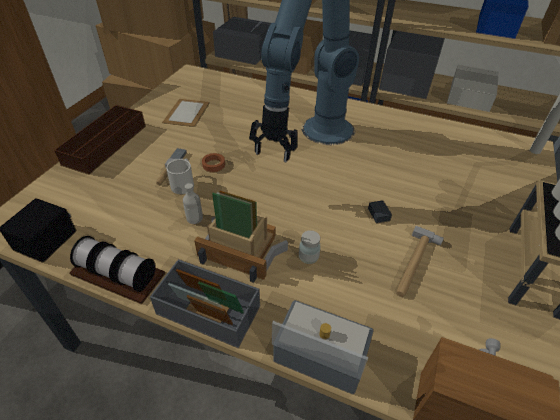

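The top view shows the crate at about (293,160), square against the stop board. Jar (219,183), bottle (368,171), mug, tape, hammer, brush and tile are at the same pixels as before. The arm is clear, so I'll hand in.

Run:
```python
from bench import arm
print(arm.finish_job())
```

```text
the job is handed in; nothing more can be done
None
```

I pushed the crate home into the bay with both open fingertips, low on the toe board (about 18 mm above the bench). I steered it sideways and square on the way in, then backed the arm off and handed the job in at about 10 s of the 61 s allowed.

**At the stop:** the tool stopped advancing while the push force rose from about 19 N to 27 N, so the far face is against the board. The fingers also pressed down on the toe with about 17 N at that moment.

**Final position:** measured with the arm clear, the crate is about -50 mm along the bay (-48 mm from the scene camera). It is within 2 mm of the middle line and within about 0.013 rad of square.

**Surroundings:** by eye, none of the bystanders had moved in the final pictures, and the contact force after backing off was about zero.

**Checks that disagreed:**
- Yaw readings from the box top during the push scattered by about 0.02 rad.
- Most toe-board fits were unusable because the arm hid part of it. The last one from the top camera was clear (-0.007 rad), but the scene camera's was not (0.115 rad, from only a sliver of board), so I ignored it.
- I did not measure rocking or contact with the box directly. The views I checked showed the crate upright and the hand clear of the box and glass.

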